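Half-mask a pressed catalyst ring on the exposure stage

TASK

Lift the white pressed ring out of the open die, set it down (do not drop it) flat in the round nest of the exposure stage and let go of it. Then take the black tab of the stage's sprung shutter and slide the shutter over the ring to half its travel, where its leading edge lines up with the middle marks on the rails and crosses the centre of the ring, never letting it close all the way. Finish while still holding the tab so that the shutter stays half way against its spring, and leave the other things on the table where they are.

Things in the scene. Friction and masses are not known exactly. Their poses are not given: they have to be found in the camera images.
- ring: White ceramic ring, outer diameter 50 mm, hole 22 mm, 20 mm high, 40 to 85 g. It lies flat in the die's cavity, its upper 10 mm standing proud. Origin: centre of its underside; z up, along its axis.
- die: Square steel die block 110 x 110 x 35 mm high, fixed to the table, with a round cavity 54 mm wide and 10 mm deep in the middle of its top. Two guide pins (10 mm diameter, 12 mm high) stand on the top face at (45, 45) and (-45, -45) mm in its own x, y; along its own x and y axes the top is clear for fingers. Origin: centre of its underside, on the table.
- stage: Exposure stage fixed to the table: low aluminium deck, top 30 mm above the table, from x = -125 to +65 mm and y = -90 to +90 mm about its origin, which lies on the table under the nest's centre. Its own +x, the way the shutter closes, points roughly away from the robot. A spring barrel lies outside one rail (x = -25 to 60, y = 75 to 89 mm, top 70 mm above the table).
- middle_mark (a point): Middle one of three black cross marks on top of the stage's +y guide rail, 52 mm above the table, level with the nest's centre (stage x = 0, y = 70 mm); the other marks are at x = -35 and +35 mm, and the -y rail has the same. The rails run along x at y = +70 and -70 mm, 10 mm wide, inner faces 65 mm from the nest's centre, tops 22 mm above the deck.
- nest (a point): Centre of the floor of the nest, a round chamfered recess in the deck, 57 mm wide and 8 mm deep: the floor is 22 mm above the table. The seated ring stands 12 mm above the deck and 3 mm under the shutter's plate. Axes as the stage's.
- shutter (a joint): Travel of the shutter in m along the stage's +x: 0 at rest (fully open, pulled back by its spring), 0.070 fully closed, half travel 0.035. The spring pulls it back with about 3 N at rest, rising evenly by 1 N per 10 mm to 10 N at full travel (6.5 N half way); let go, it returns to 0.
- shutter_edge (a point): Middle of the leading (+x) edge of the shutter's steel plate, on its upper face (48 mm above the table). The plate is 80 mm long, 132 mm wide, 3 mm thick, and lies behind this edge. The edge is at stage x = -35 mm at rest, 0 (over the nest's centre, at the middle marks) half way.
- shutter_tab (a point): Black upright tab fixed on the shutter's plate, 14 mm thick along the stage's x, 40 mm wide across it, 45 mm tall. This point: centre of its underside on the plate, 48 mm above the table; its top is 93 mm above the table. At rest it stands at stage x = -90 mm, y = 0, 55 mm behind the leading edge; it can be pinched from above with the fingers before and behind it.
- punch: Bystander: upper die half, a stepped steel cylinder 72 mm wide, 44 mm high, beyond the die. Origin: centre of its underside.
- vial: Bystander: small glass jar 26 mm wide, 50 mm high with a black cap, beyond the stage. Origin: centre of its underside.
- gauge: Bystander: pressure gauge lying on its back, 50 mm wide, 24 mm high, brass stem to one side, between die and stage. Origin: centre of its underside.
- fitting: Bystander: brass pipe fitting 26 mm wide, 32 mm high, between die and stage. Origin: centre of its underside.
- beaker: Bystander: glass beaker 80 mm wide, 90 mm high, at the far side. Origin: centre of its underside.
- wrench: Bystander: steel wrench lying at the left side of the table. Origin: under its middle.
- screwdriver: Bystander: screwdriver lying at the right side of the table. Origin: under its middle.
Not all that is in view belongs to the job. Leave any blue look-alike of the ring alone.

How it is judged (in metres and radians):
On the way, in this order (a step that is already met when the one before it is completed fails the run):
1. the ring is lifted clear out of the die with the shutter still at rest (z of ring in the frame of die above 0.045 m and contact force between the fingers and ring above 0.3 N and value of joint shutter below 0.005 m), for 0.1 s.
2. the ring lies flat in the nest, let go, with the shutter still at rest (horizontal distance between ring and nest below 0.005 m and z of ring in the frame of nest between -0.003 and 0.0035 m and angle between ring's own z axis and vertical below 0.06 rad and contact force between the fingers and ring below 0.1 N and value of joint shutter below 0.005 m), for 0.2 s.
3. the shutter is held at half travel by its tab (value of joint shutter between 0.029 and 0.041 m and contact force between the fingers and shutter above 2 N), for 0.3 s.
At the end, for the whole second after the job is handed in: The ring lies flat in the nest (centre within 5 mm, underside within 3.5 mm of the floor) and at rest; the shutter stands still at 35 mm travel, within 6 mm, held against its spring by the fingers with more than 2 N (all of step 3 and horizontal distance between ring and nest below 0.005 m and z of ring in the frame of nest between -0.003 and 0.0035 m and angle between ring's own z axis and vertical below 0.06 rad and velocity of joint shutter between -0.01 and 0.01 m/s and linear speed of ring below 0.02 m/s); the arm keeps its last pose, push and grip.
It fails at once if the shutter closes all the way (over 62 mm of travel) (value of joint shutter above 0.062 m).
It fails at once if the ring is dropped: falls free at over 0.6 m/s (contact force between the fingers and ring below 0.05 N and linear speed of ring above 0.6 m/s).
It fails at once if a bystander is moved by more than 25 mm or knocked over (distance of any of punch, vial, gauge, fitting, beaker, wrench, screwdriver from where it was at the start of the episode above 0.025 m or angle between any of punch, vial, gauge, fitting, beaker's own z axis and vertical above 0.5 rad).
It also fails if it takes over 58 s, if anything falls off the work surface, if the arm or the gripper's body presses on something with over 40 N, if the wrist force passes 120 N, or if a joint passes its speed limit or range.

ROBOT

A 7-joint arm with a two-finger parallel gripper is mounted at the origin on the work surface. World frame = base frame: x ahead of the robot, y to its left, z up, the work surface at z = 0. Lengths are in mm, angles in rad, forces in N, time in s.
With the tool pointing down it reaches from about 425 to 825 mm from the base axis. Payload 3.6 kg.
Tool frame: the origin (TCP) lies on the mounting face of the last link; the fingertips stand 186 mm ahead of it and the grasp point (between the pads) lies 167 mm ahead of it; z points along the fingers, y is the line along which they close (so a half turn about z gives the same grasp; the last joint's range is limited). The gripper opens to 93 mm and grips with 3 to 60 N. Pads are 15 mm wide; open, the fingers measure 128 mm over their backs; the gripper's body (75 mm by 188 mm) begins 65 mm behind the grasp point.
Start: joints at [1.3, 0.615, -0.013, 1.423, 0.008, 1.103, -0.04], TCP at [156.915, -630.756, 404.74] pointing down, gripper open.
Joint ranges: [-3.12, 3.12], [-0.3, 2.06], [-1.34, 1.32], [0.26, 2.42], [-1.36, 4.5], [0.01, 1.98], [-2.84, 2.84]. Speed limits (rad/s): [2.79, 2.79, 3.14, 3.14, 3.14, 3.14, 3.14].

INTERFACE

Orientations are given as a unit quaternion [x, y, z, w].
In Python, from rig import arm gives the robot as it stands. The module is installed in compiled form; this text tells all that it offers.
- The arm moves only by the tool carry_out, never from a script. Its argument "deltas" is a list that holds one entry, the list of rows, each a list of 4 numbers: the shift along the tool's x, y, z in cm, then the turn about the tool's z in degrees. A call has 1 to 8 rows; each row shifts and turns the commanded pose from where the row before left it, along the tool's axes as they then stand; what a row does not reach is not made up. A row lasts 1/10 s, in which the tool goes at most 50 mm and 8.59 degrees, less where a joint would pass 70% of its speed; a pose out of reach is approached as far as the arm can. A call with a gripper value outside its range is refused whole. "fingers" is the finger opening in cm, from 0 to 9.3, set as the call begins (left out, the last holds). The fingers move at their own pace and stop on an object; "force" is the grip in N (left out, the last holds). Time passes only in rows, so rows that do not move let the fingers close. It gives the time, the measured TCP pose, the force, the opening and the grip force at its end, in the units of the state.
- arm.get_state(): the state, without advancing time (a new reading comes with each control period).
- arm.get_image(name): name is "scene" or "side" or "wrist"; returns a dict with "color" (400x640x3 uint8, red, green, blue), "z_map" (400x640 float32, mm along the optical axis (not along the pixel's ray), 0 where there is no reading), "fx", "fy", "cx", "cy" (pixels), "k1" (the pictures are not rectified: a ray, as slopes to the right and down, at radius r is drawn at 1 + k1 r^2 times it, then the intrinsics apply), "view" (4x4, takes a point from world to camera coordinates); the wrist camera has in their place "tool_from_camera" (4x4, takes a point from camera to tool coordinates, whose origin is the TCP and whose axes are the flange's). Camera axes: x right, y down, z forward; pixel columns grow to the right and rows downward; lengths in mm; the calibration is good to about 2 mm. A picture is of the moment at which its call begins: read the wrist's pose just before it.
- arm.sign_off(): hands the job in; it is judged then, once.
The state is a dict: "t": time; "joint_pos": joint angles; "qd": joint speeds; "effort": joint torques, N m; "eef_pos": TCP position; "tool_rot": TCP orientation; "force": force on the tool from outside, world axes, zero at the start; "ft_torque": the same for the moment, N m; "width": finger opening in mm; "finger_force": force on a finger pad.
Only numpy, scipy, OpenCV 4.12 (cv2) and the standard library are available. Lean on these libraries where they do the work, as an engineer would, in place of code of your own. Each camera call takes 0.05 s, during which the arm holds its last target. There are 200 camera calls.

## Working session

There is one attempt and no reset: what is moved stays moved. The work goes in short steps, Python scripts to look and compute and a tool call to move; the robot and the scene stay as the last step left them, time stands still between calls to the robot, and variables do not carry over. Pictures are saved under pics/ and viewed, at most 10 in all, crops included, and the job is handed in when it is done.

Besides the shell and the picture viewer there is one more tool, called after "Call:" in YAML: its name, and indented under it one key for each argument. carry_out: Moves the arm, as the interface text tells. Its arguments: {"type":"object","properties":{"deltas":{"type":"array","items":{"type":"array","items":{"type":"array","items":{"type":"number"}}}},"fingers":{"type":"number"},"force":{"type":"number"}},"required":["deltas"]}

```bash
mkdir -p pics; cat > h.py <<'E'
import numpy as np, cv2
from scipy.spatial.transform import Rotation as R
from rig import arm
def snap(n):
    s=arm.get_state(); im=arm.get_image(n)
    if n=='wrist':
        T=np.eye(4);T[:3,:3]=R.from_quat(s['tool_rot']).as_matrix();T[:3,3]=s['eef_pos']
        im['c2w']=T@np.array(im['tool_from_camera'])
    else: im['c2w']=np.linalg.inv(np.array(im['view']))
    np.savez('last_'+n+'.npz',**im); return im
def load(n): return {k:v for k,v in np.load('last_'+n+'.npz').items()}
def rays(im,uv):
    K=np.array([[im['fx'],0,im['cx']],[0,im['fy'],im['cy']],[0,0,1.]])
    return cv2.undistortPoints(np.array(uv,float).reshape(-1,1,2),K,np.array([float(im['k1']),0,0,0])).reshape(-1,2)
def onplane(im,uv,z):
    r=rays(im,uv); d=np.c_[r,np.ones(len(r))]@im['c2w'][:3,:3].T; o=im['c2w'][:3,3]
    return o+d*((z-o[2])/d[:,2])[:,None]
def cloud(im):
    v,u=np.mgrid[0:400,0:640]; r=rays(im,np.c_[u.ravel(),v.ravel()]); z=im['z_map'].reshape(-1,1)
    p=np.c_[r*z,z]@im['c2w'][:3,:3].T+im['c2w'][:3,3]
    p[z[:,0]==0]=np.nan
    return p.reshape(400,640,3)
def save(im,n,crop=None,s=1):
    c=im['color'][...,::-1]
    if crop: c=c[crop[1]:crop[3],crop[0]:crop[2]]
    cv2.imwrite('pics/'+n,cv2.resize(c,None,fx=s,fy=s,interpolation=cv2.INTER_CUBIC))
E
python3 - <<'E'
from h import *
for n in ['scene','side','wrist']:
    im=snap(n); save(im,n+'0.png'); print(n,im['c2w'][:3].round(2).tolist(),[float(im[k]) for k in('fx','cx','cy','k1')])
print(arm.get_state())
E
```

```text
scene [[-0.02, 0.82, -0.57, 1253.9], [1.0, 0.02, 0.0, 20.9], [0.01, -0.57, -0.82, 994.28]] [365.80863944330537, 319.6725608638462, 194.14308903319056, -0.003364384968343416]
side [[1.0, -0.06, 0.06, 552.38], [-0.09, -0.69, 0.72, -949.75], [-0.0, -0.72, -0.69, 976.51]] [452.5933768812671, 317.21920776155787, 195.82685476817085, -0.007866694306285709]
wrist [[0.24, -0.93, -0.27, 231.31], [-0.97, -0.23, -0.07, -611.13], [-0.0, 0.28, -0.96, 383.43]] [283.9826520904172, 315.133508222243, 197.61235114903937, 0.013572706302052685]
{'t': 0.15, 'joint_pos': array([ 1.30051315,  0.61568845, -0.01259384,  1.42451263,  0.00810433,
        1.103422  , -0.0403816 ]), 'qd': array([ 0.00038187, -0.0028344 ,  0.00175668, -0.00761333, -0.00033698,
        0.00022373,  0.00033519]), 'effort': array([ 1.28725056e-03, -4.59347248e+01,  2.09406037e-01, -1.65941083e+01,
       -6.10955874e-02,  1.81166141e-02,  1.47017790e-04]), 'eef_pos': array([ 156.84390641, -630.54742381,  403.85862315]), 'tool_rot': array([ 9.92575934e-01,  1.21622513e-01, -1.37666802e-04, -9.80453990e-04]), 'force': array([0.86778394, 0.20544959, 0.0392278 ]), 'ft_torque': array([-0.0450789 ,  0.04944778, -0.03473847]), 'finger_force': 0.0, 'width': 92.98734811125921}
```

View pics/scene0.png

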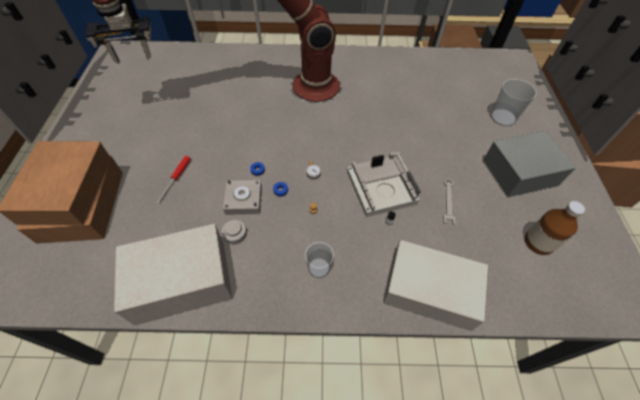

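View pics/side0.png

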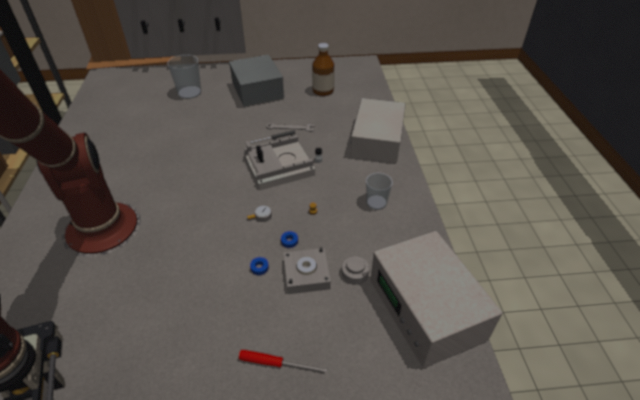

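The white ring in the die is at scene (242,192) / side (306,265). The blue look-alikes are at scene (257,168) and (280,188), lying on the table. The white one in the square block with pins fits the description. The stage is at scene (383,183), with its black tab at (377,160).

```bash
python3 - <<'E'
from h import *
S=load('scene');D=load('side')
print(onplane(S,[[242,192]],45),onplane(D,[[306,265]],45))
print('nest',onplane(S,[[386,190]],30),onplane(D,[[287,158]],30))
print('tab',onplane(S,[[377,156]],93),onplane(D,[[259,148]],93))
print('obst fit/gauge/vial/beaker/punch',onplane(S,[[313,209],[313,170],[391,217],[320,270],[233,235]],0).round())
a=S['color'][150:230,205:285,::-1];b=S['color'][145:225,340:420,::-1]
cv2.imwrite('pics/crop.png',cv2.resize(np.hstack([a,b]),None,fx=5,fy=5,interpolation=cv2.INTER_CUBIC))
E
```

```text
[[ 587.47828229 -223.35335853   45.        ]] [[ 583.86186216 -229.46602283   45.        ]]
nest [[557.30323501 238.44146209  30.        ]] [[553.05075445 231.61665735  30.        ]]
tab [[467.15483472 206.91454894  93.        ]] [[466.16853938 212.10795792  93.        ]]
obst fit/gauge/vial/beaker/punch [[ 617.    2.   -0.]
 [ 456.   -2.   -0.]
 [ 641.  252.    0.]
 [ 826.   28.    0.]
 [ 718. -240.    0.]]
```

View pics/crop.png

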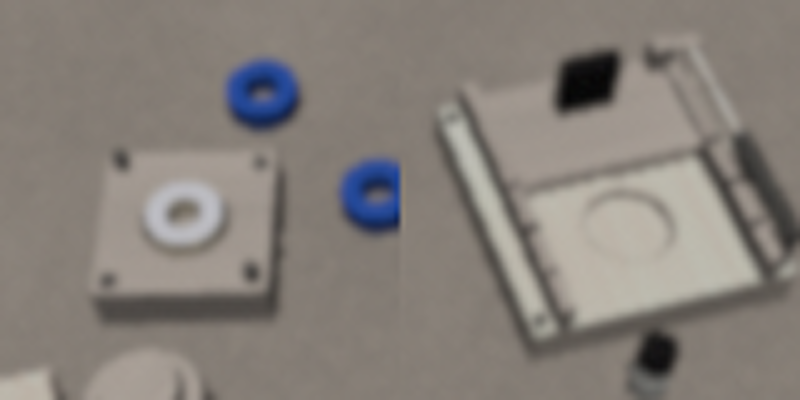

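The crop confirms it: the white ring sits in the pinned die, and the blue rings lie on the table. Moving the wrist over the die.

Call:
carry_out:
  deltas:
    - [[0,0,0,7],[0,0,0,7],[3.3,-3.1,0,0],[3.3,-3.1,0,0],[3.3,-3.1,0,0],[3.3,-3.1,0,0],[3.3,-3.1,0,0],[3.3,-3.1,0,0]]
  fingers: 9.3

```text
t: 0.95
eef_pos: [356.1, -443.4, 404.6]
tool_rot: [1.0, -0.0, -0.0, -0.0]
force: [0.4, 0.1, -0.5]
width: 93.0
finger_force: 0.0
```

Call:
carry_out:
  deltas:
    - [[3.3,-3.1,0,0],[3.3,-3.1,0,0],[3.3,-3.1,0,0],[3.3,-3.1,0,0],[3.3,-3.1,0,0],[3.3,-3.1,0,0],[3.3,-3.1,0,0],[0,0,0,0]]

```text
t: 1.75
eef_pos: [590.8, -219.9, 403.8]
tool_rot: [1.0, 0.006, 0.002, -0.003]
force: [-0.3, 0.8, 0.4]
width: 92.9
finger_force: 0.0
```

```bash
python3 - <<'E'
from h import *
im=snap('wrist'); save(im,'w1.png'); s=arm.get_state(); print(s['t'],s['eef_pos'],R.from_quat(s['tool_rot']).as_matrix()[:,0])
E
```

```text
1.8 [ 588.4522102  -223.59320975  403.84701273] [9.99970575e-01 7.67010531e-03 1.36105967e-04]
```

View pics/w1.png

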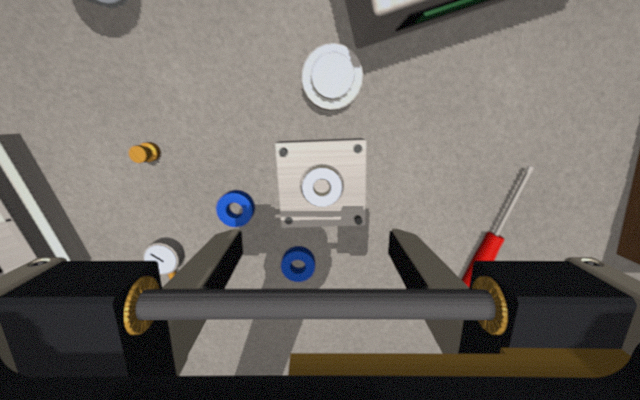

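Wrist view: white ring at (322,187) in the die (edges about 276–367 by 140–217). Measuring ring centre and die angle.

```bash
python3 - <<'E'
from h import *
im=snap('wrist'); s=arm.get_state(); print(s['eef_pos'])
c=im['color'].astype(int)
m=((c.min(2)>200)).astype(np.uint8); m[:,:295]=0;m[:,350:]=0;m[:160]=0;m[215:]=0
n,l,st,ce=cv2.connectedComponentsWithStats(m); print(st.tolist())
k=1+st[1:,4].argmax(); cs=max(cv2.findContours((l==k).astype(np.uint8),0,1)[0],key=len)
P=onplane(im,cs.reshape(-1,2),45)[:,:2]
(x,y),r=cv2.minEnclosingCircle(P.astype(np.float32)); print('ring',x,y,r, cv2.fitEllipse(P.astype(np.float32)))
p=cloud(im)
ok=(abs(p[...,2]-35)<5)&(abs(p[...,0]-587)<75)&(abs(p[...,1]+224)<75)
print('die',cv2.minAreaRect(p[ok][:,:2].astype(np.float32)),np.median(p[ok][:,2]))
ok=(abs(p[...,0]-x)<30)&(abs(p[...,1]-y)<30)&(p[...,2]>41)
q=p[ok];print('ring depth',len(q),np.median(q[:,2]),(q.min(0)+q.max(0))/2)
E
```

```text
[ 586.7680331  -226.52348797  404.03389052]
[[0, 0, 640, 400, 255089], [295, 160, 14, 3, 34], [310, 160, 2, 1, 2], [323, 160, 1, 1, 1], [325, 160, 3, 2, 5], [329, 160, 3, 2, 5], [335, 160, 3, 1, 3], [339, 160, 5, 2, 6], [346, 160, 2, 1, 2], [349, 160, 1, 1, 1], [346, 165, 1, 1, 1], [299, 166, 38, 38, 850], [295, 173, 1, 1, 1]]
ring 583.7078857421875 -225.13929748535156 23.979751586914062 ((583.8284301757812, -224.91650390625), (45.72770690917969, 46.6856575012207), 89.7199478149414)
die ((584.3304443359375, -223.99362182617188), (110.23383331298828, 109.25199127197266), 2.882699489593506) 34.71559042306083
ring depth 12362 335.3630717545032 [ 587.27789489 -225.13339262  191.21855919]
```

Call:
carry_out:
  deltas:
    - [[-0.2,-0.2,4,-2.5],[0,0,4,0],[0,0,4,0],[0,0,3,0],[0,0,0,0],[0,0,0,0],[0,0,0,0]]
  fingers: 9.3

```text
t: 2.55
eef_pos: [584.5, -227.2, 257.0]
tool_rot: [1.0, 0.021, 0.002, 0.001]
force: [0.0, -0.2, 0.4]
width: 92.5
finger_force: 0.0
```

```bash
python3 - <<'E'
from h import *
im=snap('wrist'); s=arm.get_state(); print(s['eef_pos'],R.from_quat(s['tool_rot']).as_euler('xyz',degrees=True))
p=cloud(im);c=im['color'].astype(int);save(im,'w2.png')
m=(c.min(2)>190)&(abs(p[...,2]-45)<4)&(abs(p[...,0]-584)<45)&(abs(p[...,1]+225)<45)
q=p[m];print(len(q),q.min(0),q.max(0),(q.min(0)+q.max(0))/2)
E
```

```text
[ 584.66304771 -226.85654878  257.20566676] [179.88539015  -0.23501254   2.41901726]
1593 [ 570.49642706 -247.15067108   42.5303616 ] [ 608.59279861 -199.89343456   46.87815432] [ 589.54461283 -223.52205282   44.70425796]
```

View pics/w2.png

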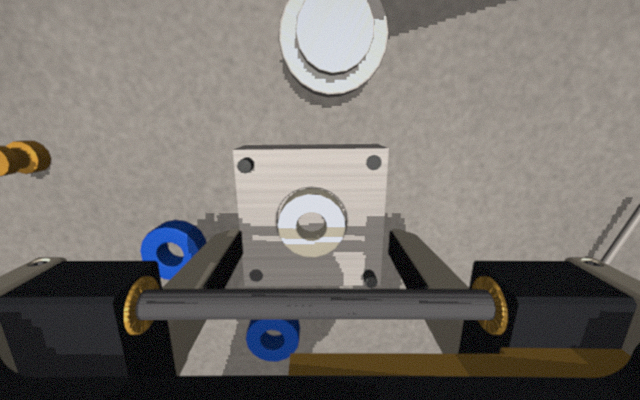

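Ring at (312,222) between the fingers, aligned. Descend, close and lift.

Call:
carry_out:
  deltas:
    - [[-0.1,-0.2,1.7,0],[0,0,1.7,0],[0,0,0,0],[0,0,0,0]]
  fingers: 9.3

```text
t: 3.0
eef_pos: [583.5, -224.3, 222.3]
tool_rot: [1.0, 0.021, 0.001, 0.0]
force: [-0.4, 0.4, -0.4]
width: 93.0
finger_force: 0.0
```

Call:
carry_out:
  deltas:
    - [[0,0,0,0],[0,0,0,0],[0,0,0,0],[0,0,0,0],[0,0,0,0],[0,0,0,0],[0,0,0,0],[0,0,0,0]]
  fingers: 4.5
  force: 20

```text
t: 3.8
eef_pos: [583.5, -224.0, 221.5]
tool_rot: [1.0, 0.022, 0.001, 0.0]
force: [-0.1, -0.5, 5.2]
width: 49.8
finger_force: 20.6
```

Call:
carry_out:
  deltas:
    - [[0,0,-0.5,0],[0,0,-1,0],[0,0,-2,0],[0,0,-3,0],[0,0,-4,0],[0,0,-4,0],[0,0,-3,0],[0,0,0,0]]

```text
t: 4.6
eef_pos: [583.7, -224.6, 401.4]
tool_rot: [1.0, 0.021, 0.005, 0.002]
force: [0.2, -0.6, -0.1]
width: 49.4
finger_force: 20.0
```

```bash
python3 - <<'E'
from h import *
im=snap('wrist'); s=arm.get_state(); print(s['t'],s['eef_pos'],s['width'],s['finger_force'],s['force'])
# stage from scene depth/colour
S=snap('scene');p=cloud(S)
roi=(p[...,0]>380)&(p[...,0]<700)&(p[...,1]>110)&(p[...,1]<350)
for lo,hi in((24,36),(44,57),(62,75),(80,100)):
    q=p[roi&(p[...,2]>lo)&(p[...,2]<hi)]; print(lo,hi,len(q),q.min(0).round(),q.max(0).round(),cv2.minAreaRect(q[:,:2].astype(np.float32)))
E
```

```text
4.65 [ 583.0835482  -224.26409638  398.41514377] 49.695858958846955 19.999839747324586 [ 1.33984723  0.236237   -0.98561279]
24 36 1201 [413. 114.  24.] [674. 339.  36.] ((551.6490478515625, 235.24212646484375), (238.88026428222656, 181.73641967773438), 16.822450637817383)
44 57 907 [429. 129.  44.] [675. 336.  57.] ((550.2994995117188, 240.59613037109375), (240.8300018310547, 163.3045196533203), 16.498964309692383)
62 75 171 [421. 189.  62.] [589. 337.  75.] ((518.3579711914062, 261.11175537109375), (176.28787231445312, 110.04605102539062), 17.08466911315918)
80 100 61 [459. 191.  80.] [481. 231.  94.] ((468.4404602050781, 209.85433959960938), (17.39600944519043, 41.036766052246094), 14.266890525817871)
```

Ring is held and clear of the die. Stage yaw is about 16.5°, nest about (554,236). Carrying it over.

Call:
carry_out:
  deltas:
    - [[0,0,0,-7],[0,0,0,-7],[0.4,-2,0,0],[0.9,-4,0,0],[0.9,-4,0,0],[0.9,-4,0,0],[0.9,-4,0,0],[0.9,-4,0,0]]

```text
t: 5.5
eef_pos: [566.6, 2.3, 393.6]
tool_rot: [0.99, 0.143, -0.002, -0.0]
force: [0.3, -0.1, -0.5]
width: 49.6
finger_force: 20.0
```

Call:
carry_out:
  deltas:
    - [[0.9,-4,0,0],[0.9,-4,0,0],[0.9,-4,0,0],[0.9,-4,0,0],[0.9,-4,0,0],[0.8,-3,0,0],[0,0,0,0],[0,0,0,0]]

```text
t: 6.3
eef_pos: [552.6, 236.8, 393.7]
tool_rot: [0.99, 0.144, -0.002, 0.001]
force: [-0.1, -1.6, -0.9]
width: 49.3
finger_force: 20.0
```

```bash
python3 - <<'E'
from h import *
im=snap('wrist'); save(im,'w3.png'); s=arm.get_state(); print(s['t'],s['eef_pos'],R.from_quat(s['tool_rot']).as_euler('xyz',degrees=True),s['joint_pos'].round(2),s['width'],s['finger_force'])
p=cloud(im); roi=(p[...,0]>400)&(p[...,0]<700)&(p[...,1]>110)&(p[...,1]<350)
for lo,hi in((26,33),(49,55),(85,100)):
    q=p[roi&(p[...,2]>lo)&(p[...,2]<hi)]; print(lo,hi,len(q),np.median(q[:,2]),cv2.minAreaRect(q[:,:2].astype(np.float32)))
E
```

```text
6.35 [553.14857136 235.34024093 394.02819471] [179.89233593   0.21752824  16.42216472] [-0.38  0.55 -0.09  1.58  0.06  1.01 -1.78] 49.250027499214106 19.999690898694098
26 33 8379 29.690424251569766 ((546.0322875976562, 237.09957885742188), (143.97116088867188, 180.29473876953125), 17.622867584228516)
49 55 2373 51.5312570485608 ((552.074462890625, 240.63372802734375), (229.51475524902344, 153.26661682128906), 17.59619140625)
85 100 0 nan ((0.0, 0.0), (0.0, 0.0), 0.0)
  return _methods._mean(a, axis=axis, dtype=dtype,
  ret = ret.dtype.type(ret / rcount)
```

View pics/w3.png

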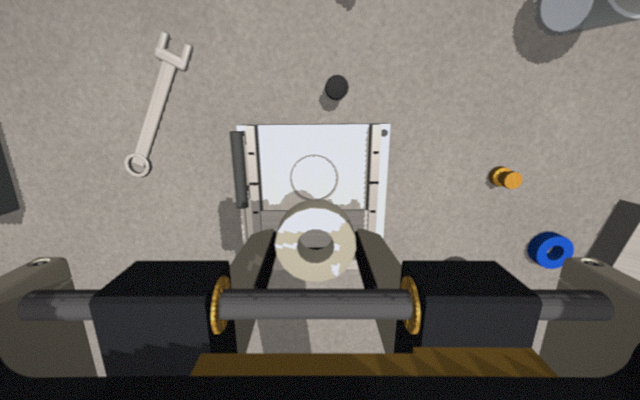

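Nest at (314,177), held ring at (315,240), middle marks near (254,184) and (374,183). Measuring nest centre and ring offset.

```bash
python3 - <<'E'
from h import *
im=load('wrist'); p=cloud(im); g=cv2.cvtColor(im['color'],cv2.COLOR_RGB2GRAY)
# nest
s=(slice(150,206),slice(285,345)); bh=cv2.morphologyEx(g,cv2.MORPH_BLACKHAT,np.ones((9,9)))[s]
v,u=np.nonzero(bh>12); 
P=onplane(im,np.c_[u+285,v+150],30)[:,:2]
for t in range(6):
    A=np.c_[P,np.ones(len(P))]; x=np.linalg.lstsq(A,(P**2).sum(1),rcond=None)[0]; c=x[:2]/2; r=np.sqrt(x[2]+c@c)
    e=abs(np.linalg.norm(P-c,axis=1)-r); P=P[e<max(2,np.median(e)*2)]
print('nest',c,r,len(P))
z=p[s][...,2]; m=(z<26)&(z>17)&(np.linalg.norm(p[s][...,:2]-c,axis=2)<35); q=p[s][m]; print('floor',len(q),q.mean(0), (q.min(0)+q.max(0))/2)
# marks
for x0,x1 in((244,262),(366,386)):
    ss=(slice(140,222),slice(x0,x1)); b=cv2.morphologyEx(g,cv2.MORPH_BLACKHAT,np.ones((7,7)))[ss]
    n,l,st,ce=cv2.connectedComponentsWithStats((b>40).astype(np.uint8))
    for k in range(1,n):
        if st[k,4]>=4: print('mark',ce[k]+[x0,140],st[k,4],onplane(im,[ce[k]+[x0,140]],52).round(1))
# held ring
c2=im['color'].astype(int)
T=im['c2w']@np.linalg.inv(im['tool_from_camera'])
pt=(p-T[:3,3])@T[:3,:3]
m=(abs(pt[...,2]-176.5)<5)&(abs(pt[...,0])<32)&(abs(pt[...,1])<23.5)
q=pt[m]; print('ring tool',len(q),q.min(0),q.max(0),np.median(q[:,2]))
m=(c2.min(2)>120)&(abs(pt[...,2]-176.5)<5)&(abs(pt[...,0])<32)
q=pt[m]
vv,uu=np.nonzero(m); row=[(r,uu[vv==r].min(),uu[vv==r].max()) for r in range(195,285,8) if (vv==r).any()]; print(row)
E
```

```text
nest [551.56575444 238.86455588] 29.50721420208945 368
floor 1566 [551.68591461 239.07750123  21.78426146] [551.41593435 239.01535519  22.42252687]
mark [257.43809524 171.67301587] 315 [[546.3 304.4  52. ]]
mark [246.85714286 187.57142857] 7 [[524.4 311.9  52. ]]
mark [245.5 204.5] 10 [[503.7 308.9  52. ]]
mark [255.14285714 211.92857143] 14 [[497.9 295.8  52. ]]
mark [245.  216.5] 4 [[488.7 306.1  52. ]]
mark [368.71671388 174.95467422] 353 [[579.  180.8  52. ]]
mark [375.47368421 152.10526316] 19 [[605.9 182.3  52. ]]
mark [367.75 215.  ] 4 [[532.6 165.4  52. ]]
mark [367.5 219.5] 4 [[527.  163.8  52. ]]
ring tool 3983 [-23.50905289 -23.43812839 174.74251263] [ 25.86361121  23.4379624  181.4978545 ] 176.89857752724913
[(211, np.int64(297), np.int64(333)), (219, np.int64(285), np.int64(345)), (227, np.int64(280), np.int64(350)), (235, np.int64(277), np.int64(380)), (243, np.int64(275), np.int64(355)), (251, np.int64(276), np.int64(354)), (259, np.int64(279), np.int64(352)), (267, np.int64(284), np.int64(347)), (275, np.int64(293), np.int64(337))]
```

Call:
carry_out:
  deltas:
    - [[-0.1,-0.4,3,-0.6],[0,0,4,0],[0,0,4,0],[0,0,3,0],[0,0,0,0],[0,0,0,0],[0,0,0,0],[0,0,0,0]]

```text
t: 7.15
eef_pos: [551.9, 239.9, 257.9]
tool_rot: [0.989, 0.148, 0.002, -0.001]
force: [-0.5, 0.7, -0.8]
width: 49.9
finger_force: 20.0
```

```bash
python3 - <<'E'
from h import *
im=snap('wrist'); save(im,'w4.png'); s=arm.get_state(); print(s['t'],s['eef_pos'],R.from_quat(s['tool_rot']).as_euler('xyz',degrees=True),s['width'])
p=cloud(im)
T=im['c2w']@np.linalg.inv(im['tool_from_camera']); pt=(p-T[:3,3])@T[:3,:3]
nt=(np.array([551.6,239.0,30])-T[:3,3])@T[:3,:3]; print('nest in tool',nt)
m=(pt[...,2]>172)&(pt[...,2]<181)&(abs(pt[...,0])<32)&(abs(pt[...,1])<23.5); q=pt[m]; print(q.min(0),q.max(0))
E
```

```text
7.2 [551.75177409 240.03659428 257.68442468] [-179.97410263   -0.20498086   17.05114621] 49.586313285323826
nest in tool [ -1.53003929   0.88794916 227.91447898]
[-23.79040877 -23.4984216  174.5840718 ] [ 26.0311316   23.45577578 180.99510069]
```

View pics/w4.png

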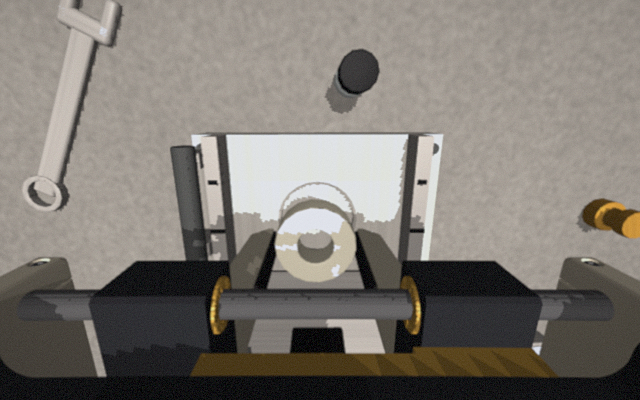

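Middle marks at (215,231) and (417,230), nest arc centre at column ~317, ring at 316. Quick check with the marks.

```bash
python3 - <<'E'
from h import *
im=load('wrist')
T=im['c2w']@np.linalg.inv(im['tool_from_camera'])
a=onplane(im,[[212,183],[422,183]],52); b=onplane(im,[[215,231],[417,230]],52)
for q in (a,b,q2:=onplane(im,[[192,134],[443,134]],30)): print(q.round(1).tolist(),((q.mean(0)-T[:3,3])@T[:3,:3]).round(2))
E
```

```text
[[564.1, 316.9, 52.0], [605.3, 182.4, 52.0]] [ 33.28   0.42 206.06]
[[530.6, 308.0, 52.0], [572.9, 172.5, 52.0]] [ -0.94  -0.25 205.92]
[[587.9, 343.8, 30.0], [640.4, 172.6, 30.0]] [ 63.93   0.85 228.18]
```

Call:
carry_out:
  deltas:
    - [[-0.2,0.05,0,0],[0,0,1,0],[0,0,1,0],[0,0,1,0],[0,0,0.4,0],[0,0,0.2,0],[0,0,0,0],[0,0,0,0]]

```text
t: 8.0
eef_pos: [549.6, 239.0, 220.0]
tool_rot: [0.989, 0.148, 0.0, -0.0]
force: [1.4, 0.9, 0.2]
width: 49.6
finger_force: 20.0
```

Call:
carry_out:
  deltas:
    - [[0,0,0.1,0],[0,0,0.1,0],[0,0,0,0],[0,0,0,0],[0,0,0,0]]

```text
t: 8.5
eef_pos: [549.6, 239.0, 218.4]
tool_rot: [0.989, 0.148, 0.0, -0.0]
force: [-1.8, -0.7, 5.1]
width: 49.7
finger_force: 20.0
```

Seated: 5 N contact at the expected height. Opening part-way, since the rails are close, then rising.

Call:
carry_out:
  deltas:
    - [[0,0,0,0],[0,0,0,0],[0,0,0,0],[0,0,0,0],[0,0,0,0]]
  fingers: 6.8

```text
t: 9.0
eef_pos: [549.4, 238.9, 217.6]
tool_rot: [0.989, 0.148, -0.0, 0.0]
force: [1.1, -0.4, -0.0]
width: 68.2
finger_force: 0.0
```

Call:
carry_out:
  deltas:
    - [[0,0,-1,0],[0,0,-2,0],[0,0,-4,0],[0,0,-4,0],[0,0,-4,0],[0,0,-3,0],[0,0,0,0],[0,0,0,0]]

```text
t: 9.8
eef_pos: [549.2, 238.8, 398.9]
tool_rot: [0.989, 0.148, 0.001, -0.0]
force: [-0.0, -0.9, -0.2]
width: 67.9
finger_force: 0.0
```

```bash
python3 - <<'E'
from h import *
im=snap('wrist'); save(im,'w5.png'); s=arm.get_state(); print(s['t'],s['eef_pos'],s['joint_pos'].round(2),s['width'])
p=cloud(im)
m=(p[...,2]>38)&(p[...,2]<46)&(np.linalg.norm(p[...,:2]-[551.6,239],axis=2)<32); q=p[m]; print(len(q),np.median(q[:,2]),np.linalg.lstsq(np.c_[q[:,:2]-[551.6,239],np.ones(len(q))],q[:,2],rcond=None)[0],cv2.minEnclosingCircle(q[:,:2].astype(np.float32)))
S=snap('scene');p=cloud(S); q=p[(p[...,2]>80)&(p[...,2]<100)&(abs(p[...,0]-466)<35)&(abs(p[...,1]-212)<40)]
print(len(q), q.min(0),q.max(0),cv2.minAreaRect(q[:,:2].astype(np.float32)))
E
```

```text
9.85 [548.94908877 238.68608779 397.53037074] [-0.38  0.54 -0.1   1.59  0.06  1.02 -1.78] 67.98362403104099
1024 41.601560067652 [-3.33653161e-03 -4.20803105e-03  4.15771042e+01] ((550.7762451171875, 239.7478485107422), 24.822521209716797)
59 [458.94564966 190.73094562  80.00257858] [481.72266549 230.3487088   94.31456808] ((469.1314697265625, 210.05081176757812), (16.431015014648438, 40.197654724121094), 15.057579040527344)
```

View pics/w5.png

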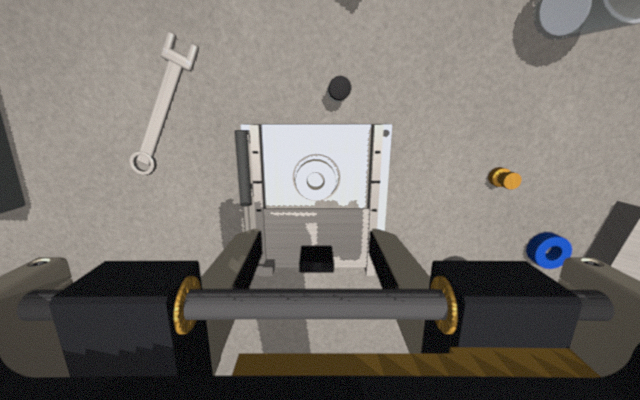

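Ring lies flat in the nest (317,177), top at 41.6 mm, within 1.2 mm of centre. The tab is at (317,258). Moving over the tab and turning 90° so the fingers stand before and behind it.

Call:
carry_out:
  deltas:
    - [[-2.9,0,0,0],[-2.9,0,0,0],[-2.9,0,0,0],[0,0,0,8.2],[0,0,0,8.2],[0,0,0,8.2],[0,0,0,8.2],[0,0,0,8.2]]

```text
t: 10.7
eef_pos: [465.8, 213.2, 396.3]
tool_rot: [0.978, -0.21, -0.001, 0.001]
force: [-0.8, -0.5, 0.1]
width: 67.8
finger_force: 0.0
```

Call:
carry_out:
  deltas:
    - [[0,0,0,8.2],[0,0,0,8.2],[0,0,0,8.2],[0,0,0,8.2],[0,0,0,8.2],[0,0,0,8.2],[0,0,0,0],[0,0,0,0]]

```text
t: 11.5
eef_pos: [465.8, 214.2, 395.6]
tool_rot: [0.811, -0.584, -0.001, 0.003]
force: [0.4, 0.4, 0.1]
width: 67.7
finger_force: 0.0
```

```bash
python3 - <<'E'
from h import *
im=snap('wrist'); save(im,'w6.png'); s=arm.get_state(); print(s['t'],s['eef_pos'],R.from_quat(s['tool_rot']).as_euler('xyz',degrees=True),s['joint_pos'].round(2),s['width'])
p=cloud(im)
T=im['c2w']@np.linalg.inv(im['tool_from_camera']); pt=(p-T[:3,3])@T[:3,:3]
m=(p[...,2]>89)&(p[...,2]<97)&(abs(pt[...,0])<50)&(abs(pt[...,1])<32); q=pt[m]
print(len(q),q.min(0),q.max(0),cv2.minAreaRect(q[:,:2].astype(np.float32)))
print('expected',(np.array([465.5,212.7,93])-T[:3,3])@T[:3,:3])
E
```

```text
11.55 [465.96434118 213.90507912 395.84695646] [ 1.79674949e+02  1.60264345e-02 -7.15333258e+01] [-0.99  0.51  0.79  1.84 -0.43  0.98 -2.83] 67.76614904627009
506 [-18.14937406  -8.04501928 301.02022368] [ 20.9510611    5.6149774  306.57859818] ((1.4154224395751953, -1.1224799156188965), (39.121971130371094, 13.589048385620117), 0.4167834222316742)
expected [  0.93625909  -1.03478257 302.62442076]
```

View pics/w6.png

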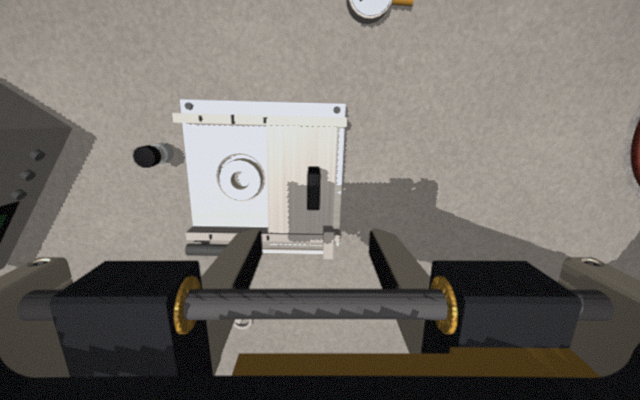

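The tab is at (314,188), but joint 7 sits at its limit this way round (-2.83). I'll turn back a half turn for the same grasp with margin.

Call:
carry_out:
  deltas:
    - [[0,0,0,-8.5],[0,0,0,-8.5],[0,0,0,-8.5],[0,0,0,-8.5],[0,0,0,-8.5],[0,0,0,-8.5],[0,0,0,-8.5],[0,0,0,-8.5]]

```text
t: 12.35
eef_pos: [466.4, 212.6, 397.2]
tool_rot: [1.0, -0.029, -0.002, -0.001]
force: [-0.2, -0.6, 0.0]
width: 67.8
finger_force: 0.0
```

Call:
carry_out:
  deltas:
    - [[0,0,0,-8.5],[0,0,0,-8.5],[0,0,0,-8.5],[0,0,0,-8.5],[0,0,0,-8.5],[0,0,0,-8.5],[0,0,0,-8.5],[0,0,0,-8.5]]

```text
t: 13.15
eef_pos: [466.3, 212.6, 397.6]
tool_rot: [0.845, 0.535, -0.001, -0.001]
force: [-0.1, 0.1, -0.7]
width: 67.7
finger_force: 0.0
```

Call:
carry_out:
  deltas:
    - [[0,0,0,-8.5],[0,0,0,-8.5],[0,0,0,-8.5],[0,0,0,-8.5],[0,0,0,-8.5],[0,0,0,0],[0,0,0,0],[0,0,0,0]]

```text
t: 13.95
eef_pos: [466.4, 212.8, 397.3]
tool_rot: [0.598, 0.802, -0.001, -0.001]
force: [-0.3, -0.6, -0.5]
width: 68.4
finger_force: 0.0
```

```bash
cat > tab.py <<'E'
from h import *
im=snap('wrist'); s=arm.get_state(); print(s['t'],s['eef_pos'],R.from_quat(s['tool_rot']).as_euler('xyz',degrees=True),s['joint_pos'].round(2),s['width'])
p=cloud(im)
T=im['c2w']@np.linalg.inv(im['tool_from_camera']); pt=(p-T[:3,3])@T[:3,:3]
m=(p[...,2]>89)&(p[...,2]<97)&(abs(pt[...,0])<50)&(abs(pt[...,1])<32); q=pt[m]
print(len(q),q.min(0),q.max(0),cv2.minAreaRect(q[:,:2].astype(np.float32)))
print('expected',(np.array([465.5,212.7,93])-T[:3,3])@T[:3,:3])
E
python3 tab.py
```

```text
14.0 [466.41228796 212.95136034 397.15487264] [-1.79854816e+02 -1.80701264e-02  1.06649222e+02] [-0.43  0.41 -0.06  1.82  0.03  0.91 -0.21] 67.87661005495708
488 [-19.36647264  -6.00282917 302.99496035] [ 20.48644377   6.70061002 307.93319608] ((0.5603256225585938, 0.34366416931152344), (12.702478408813477, 39.855072021484375), 89.980224609375)
expected [-3.48823121e-03 -2.48495384e-01  3.04278332e+02]
```

Aligned, with joint 7 in mid-range. Descend and pinch.

Call:
carry_out:
  deltas:
    - [[0,0,4,0],[0,0,4,0],[0,0,4,0],[0,0,2.5,0],[0,0,1.2,0],[0,0,0,0],[0,0,0,0]]

```text
t: 14.7
eef_pos: [466.5, 213.4, 240.8]
tool_rot: [0.597, 0.802, -0.0, -0.0]
force: [0.4, -0.3, 1.0]
width: 68.0
finger_force: 0.0
```

Call:
carry_out:
  deltas:
    - [[0,0,0,0],[0,0,0,0],[0,0,0,0],[0,0,0,0],[0,0,0,0],[0,0,0,0],[0,0,0,0],[0,0,0,0]]
  fingers: 0.5
  force: 40

```text
t: 15.5
eef_pos: [466.6, 213.2, 240.0]
tool_rot: [0.596, 0.803, -0.0, -0.0]
force: [1.9, 0.3, -1.4]
width: 14.3
finger_force: 40.0
```

Call:
carry_out:
  deltas:
    - [[0,0.5,0,0],[0,0.5,0,0],[0,0.5,0,0],[0,0.5,0,0],[0,0.5,0,0],[0,0.5,0,0],[0,0.5,0,0],[0,0,0,0]]

```text
t: 16.3
eef_pos: [499.4, 223.3, 240.0]
tool_rot: [0.597, 0.803, -0.002, -0.002]
force: [-6.5, -1.7, 6.6]
width: 13.7
finger_force: 40.0
```

Call:
carry_out:
  deltas:
    - [[0,0,0,0],[0,0,0,0],[0,0,0,0],[0,0,0,0],[0,0,0,0]]

```text
t: 16.8
eef_pos: [499.0, 223.2, 240.0]
tool_rot: [0.597, 0.803, -0.002, -0.002]
force: [-5.2, -1.6, 6.2]
width: 13.7
finger_force: 40.0
```

```bash
python3 - <<'E'
from h import *
s=arm.get_state(); e=np.array([.956,.293]); print(s['t'],s['eef_pos'],'moved',(s['eef_pos'][:2]-[466.6,213.2])@e,s['width'],s['finger_force'],s['force'])
im=snap('side');D=im; a=im['color'][110:200,225:345,::-1]
S=snap('scene'); b=S['color'][140:230,335:455,::-1]
cv2.imwrite('pics/fin.png',cv2.resize(np.vstack([a,b]),None,fx=3.3,fy=3.3,interpolation=cv2.INTER_CUBIC))
E
```

```text
16.8 [498.95474884 223.16038064 240.00407043] moved 33.849531414625346 13.742622546701806 40.02320945262909 [-5.24152903 -1.61078691  6.22495134]
```

View pics/fin.png

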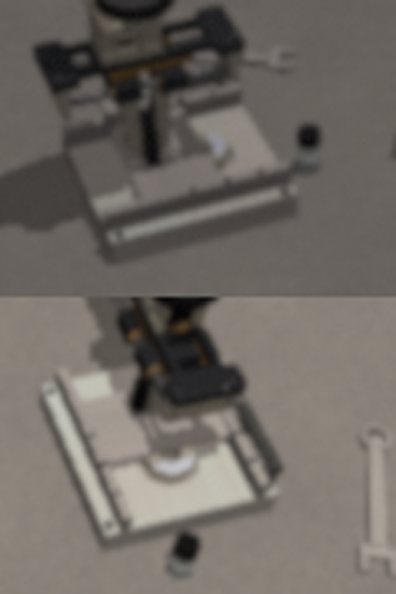

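The plate's edge crosses the ring's middle in both views (side crop ~(215,150), scene crop ~(170,460)), and the drag of about 5.5–6.5 N matches half travel. A last 1 mm nudge, then hand in.

Call:
carry_out:
  deltas:
    - [[0,0.1,0,0],[0,0,0,0],[0,0,0,0],[0,0,0,0],[0,0,0,0],[0,0,0,0]]

```text
t: 17.5
eef_pos: [499.8, 223.4, 240.0]
tool_rot: [0.597, 0.803, -0.002, -0.002]
force: [-6.1, -1.0, 5.5]
width: 13.7
finger_force: 40.0
```

```bash
python3 - <<'E'
from h import *
s=arm.get_state(); print((s['eef_pos'][:2]-[466.6,213.2])@[.956,.293],s['width'],s['force']); print(arm.sign_off())
E
```

```text
34.74542207997542 13.749055836046098 [-6.10094818 -1.03414234  5.48384135]
the job is handed in; nothing more can be done
None
```

The job is handed in at 17.5 s, no verdict returned: the ring lay flat in the nest about 1 mm off centre before the shutter moved, and the tab is pinched at 40 N with the shutter at about 35 mm travel (34.7 mm of tool motion).

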